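# Stop the bread slicer rocking

### The job

The bread slicer rocks because its screw foot is too short. Swing the orange cam lever a full quarter turn open to free the screw, turn the square black knob clockwise until the slicer stands level and firm with its weight on all four feet, then swing the lever fully home again to lock the screw. Leave the slicer where it stands, do not tip it, and do not shift the tumbler, spice jar and salt shaker close to it.

Things in the scene. Friction and masses are not known exactly. Their poses are not given: they have to be found in the camera images.
- slicer: white bread slicer, loose, 4 kg, base 240 x 226 mm. Origin at table height under the middle of the base; x to its back, y to its left; at first it leans 0.5 to 2 degrees to its left front corner (aluminium ear with screw foot and lever). Base top z = 54 mm; motor and blade, up to 247 mm high, at y < -0.03; carriage up to y = 0.07, its food rest 133 mm high at x = 0.085. Slides at some 15 N.
- knob_grip (a point): middle of the square black hand knob on the brass screw spindle, at x = -0.085, y = 0.140 of the slicer, 104 to 114 mm above the table. Knob 42 x 42 mm over its flats (normal to this point's x and y), 26 mm high (13 mm above and below this point), corners rounded; below it a round hub of 38 mm, 12 mm high, then the 16 mm spindle. Sinks as it is screwed clockwise.
- levelling_knob (a joint): knob angle, rad, growing clockwise seen from above, 0 (wound up) to 7.0 (stop). A turn (6.28) screws the foot 10 mm down in the slicer. At 0 its pad is 8 mm above the plane of the other three feet; each foot has soft rubber that gives about 0.5 mm under its share of the weight. Needs 0.1 N m with the lever open; is clamped when it is home.
- cam_lever (a joint): angle of the cam lever in rad: 0 = fully home (locked, lever along the slicer's left side, pointing to its back), 1.57 = open (pointing out to the slicer's left); stop at 1.60. Grows counter-clockwise as seen from above. It stays where it is left; it needs about 3 N at its grip.
- lever_grip (a point): middle of the upright orange post at the end of the cam lever, 90 mm from its pivot; the post is round, 20 mm across, fast on the lever (turns with it), top 12 mm and lower end 20 mm below this point; it stands about 76 mm above the table. The flat arm below it is 12 mm wide and 10 mm high.
- lever_pivot (a point): vertical axis on which the cam lever swings, at the height of lever_grip; 37 mm behind the knob's axis (slicer x = -0.048, y = 0.140). Fixed to the slicer.
- levelling_foot: the screw foot under the clamp ear: black rubber pad 34 mm across, origin in the middle of its underside
- foot_front_right: fixed rubber foot, 34 mm across, origin in the middle of its underside, at x = -0.092, y = -0.102 of the slicer
- foot_rear_right: fixed rubber foot like it, at x = 0.102, y = -0.102 of the slicer; lifted clear of the table while the slicer leans
- foot_rear_left: fixed rubber foot like it, at x = 0.102, y = 0.078 of the slicer
- tumbler: clear tall glass, upside down, 65 mm across, 118 mm high, loose; origin in the middle of its underside. One of three small things that stand close round the slicer's left front corner, swapping places
- spice_jar: spice jar, 47 mm across, 98 mm high, loose; origin under its middle; stands close by
- salt_shaker: salt shaker, 44 mm across, 90 mm high, loose; origin under its middle; stands close by

How it is judged:
On the way, in this order (a step that is already met when the one before it is completed fails the run):
1. the cam lever is swung open (past 1.2 rad) and the screw is free (value of joint cam_lever above 1.2 rad), for 0.1 s.
2. the slicer is level (within 0.35 degrees) and each of its four feet carries at least 3 N (contact force between each of levelling_foot, foot_front_right, foot_rear_right, foot_rear_left and anything else above 3 N and angle between slicer's own z axis and vertical below 0.006 rad), for 0.3 s.
3. the cam lever is fully home again (within 0.2 rad) (value of joint cam_lever below 0.2 rad), for 0.1 s.
At the end, for the whole second after the job is handed in: The slicer stands at rest, level within 0.35 degrees, each of its four feet pressing on the table with at least 3 N, the cam lever home within 0.2 rad, and the slicer within 50 mm of where it stood; nothing is touched (all of step 2 and value of joint cam_lever below 0.2 rad and linear speed of slicer below 0.01 m/s and distance of slicer from where it was at the start of the episode below 0.05 m).
It fails at once if the slicer is tipped by more than 6 degrees (angle between slicer's own z axis and vertical above 0.105 rad).
It fails at once if the slicer is shoved more than 60 mm (distance of slicer from where it was at the start of the episode above 0.06 m).
It fails at once if the tumbler, spice jar or salt shaker is shifted more than 30 mm or tipped by more than 17 degrees (distance of any of tumbler, spice_jar, salt_shaker from where it was at the start of the episode above 0.03 m or angle between any of tumbler, spice_jar, salt_shaker's own z axis and vertical above 0.3 rad).
It also fails if it takes over 72 s, if anything falls off the work surface, if the arm or the gripper's body presses on something with over 40 N, if the wrist force passes 120 N, or if a joint passes its speed limit or range.

### The arm

A 6-joint arm with a two-finger parallel gripper is mounted at the origin on a cart in front of the work surface, level with it; the furniture and walls round the work are solid. World frame = base frame: x ahead of the robot, y to its left, z up, the work surface at z = 0. Lengths are in m, angles in rad, forces in N, time in s.
With the tool pointing down it reaches from about 0.35 to 0.725 m from the base axis. Payload 6 kg.
Tool frame: the origin (TCP) lies between the finger pads; the fingertips stand 17 mm ahead of it and the grasp point (between the pads) lies 2 mm behind it; z points along the fingers, y is the line along which they close (so a half turn about z gives the same grasp; the last joint's range is limited). The gripper opens to 85 mm and grips with 20 to 120 N. Pads are 22 mm wide; open, the fingers measure 114 mm over their backs; the gripper's body (76 mm by 85 mm) begins 54 mm behind the grasp point. The pads swing forward as they close: fully open they stand 13 mm farther back than shut.
Start: joints at [1.636, 0.04, 0.085, 0, -1.615, -0.334], TCP at [0.159, 0.578, 0.221] pointing down, gripper open.
Joint ranges: [-2.56, 2.56], [-1.29, 2.01], [-1.08, 1.49], [-3.29, 1.98], [-2.81, -0.18], [-2.99, 2.99]. Speed limits (rad/s): [2.57, 2.57, 3.01, 3.14, 3.14, 3.14].

### API

Orientations are given as a unit quaternion [x, y, z, w].
In Python, from rig import ctrl, vision gives the robot as it stands. The module is installed in compiled form; this text tells all that it offers.
- The arm moves only by the tool play_rows, never from a script. Its argument "series" is a list of rows, each an object of numbers: "tx", "ty", "tz": the shift along the tool's x, y, z each as a share of 0.02 m, from -1 to 1; "ax", "ay", "az": the turn, a rotation vector about the tool's x, y, z each as a share of 4 degrees, from -1 to 1. A call has 1 to 8 rows; each row shifts and turns the commanded pose from where the row before left it, along the tool's axes as they then stand; what a row does not reach is not made up. A row lasts 1/10 s, in which the tool goes at most 50 mm and 8.59 degrees, less where a joint would pass 70% of its speed; a pose out of reach is approached as far as the arm can. A call with a number of a shift or a turn outside -1 to 1 is refused whole. A call with a gripper value outside its range is refused whole. "jaw" is the opening, from 0 (shut) to 1 (fully open), set as the call begins (left out, the last holds). The fingers move at their own pace and stop on an object; "newtons" is the grip in N (left out, the last holds). Time passes only in rows, so rows that do not move let the fingers close. It gives the time, the measured TCP pose, the force, the opening and the grip force at its end, in the units of the state.
- ctrl.read_state(): the state, without advancing time (a new reading comes with each control period).
- vision.get_image(name): name is "side" or "top"; returns (picture, depth): 480x640x3 uint8, red, green, blue; 480x640 float32, m along the optical axis (not along the pixel's ray), 0 where there is no reading.
- vision.camera_info(name): a dict with "camera_matrix" (3x3 intrinsics, pixels), "k1" (the pictures are not rectified: a ray, as slopes to the right and down, at radius r is drawn at 1 + k1 r^2 times it, then the intrinsics apply), "world_to_cam" (4x4, takes a point from world to camera coordinates). Camera axes: x right, y down, z forward; pixel columns grow to the right and rows downward; lengths in m; the calibration is good to about 2 mm. A picture is of the moment at which its call begins. camera_info takes no time and is no camera call.
- ctrl.hand_in(): hands the job in; it is judged then, once.
The state is a dict: "time": time; "joints": joint angles; "qd": joint speeds; "effort": joint torques, N m; "ee_pos": TCP position; "orientation": TCP orientation; "wrist_force": force on the tool from outside, world axes, zero at the start; "moment": the same for the moment, N m; "opening": opening from 0.0 (shut) to 1.0 (fully open); "grasp_force": force on a finger pad.
Only numpy, scipy, OpenCV 4.12 (cv2) and the standard library are available. Lean on these libraries where they do the work, as an engineer would, in place of code of your own. Each camera call takes 0.05 s, during which the arm holds its last target. There are 200 camera calls.

## Working session

There is one attempt and no reset: what is moved stays moved. The work goes in short steps, Python scripts to look and compute and a tool call to move; the robot and the scene stay as the last step left them, time stands still between calls to the robot, and variables do not carry over. Pictures are saved under pics/ and viewed, at most 10 in all, crops included, and the job is handed in when it is done.

Besides the shell and the picture viewer there is one more tool, called after ">>>" as name([rows], argument=value, ...), one row to a line, values as JSON. play_rows: Moves the arm, as the interface text tells. Shift numbers are shares of 0.02 m and turn numbers shares of 4 degrees, none past 1 either way. Its arguments: {"type":"object","properties":{"series":{"type":"array","items":{"type":"object","properties":{"tx":{"type":"number","minimum":-1,"maximum":1},"ty":{"type":"number","minimum":-1,"maximum":1},"tz":{"type":"number","minimum":-1,"maximum":1},"ax":{"type":"number","minimum":-1,"maximum":1},"ay":{"type":"number","minimum":-1,"maximum":1},"az":{"type":"number","minimum":-1,"maximum":1}}}},"jaw":{"type":"number"},"newtons":{"type":"number"}},"required":["series"]}

```bash
mkdir -p pics; cat > h.py <<'E'
import numpy as np, cv2
from rig import ctrl, vision
def grab(n):
    im,d=vision.get_image(n); return im,d
def pts(n,uv,d):
    "world points from pixels + depth"
    c=vision.camera_info(n); K=np.array(c["camera_matrix"],float); T=np.linalg.inv(np.array(c["world_to_cam"]))
    uv=np.asarray(uv,float).reshape(-1,1,2)
    s=cv2.undistortPoints(uv,K,np.array([c["k1"],0,0,0.])).reshape(-1,2)
    d=np.asarray(d,float).reshape(-1,1)
    return np.hstack([s*d,d])@T[:3,:3].T+T[:3,3]
def plane(n,uv,z):
    a=pts(n,uv,np.ones(len(uv))); o=np.linalg.inv(np.array(vision.camera_info(n)["world_to_cam"]))[:3,3]
    return o+(a-o)*((z-o[2])/(a[:,2:]-o[2]))
def cloud(n,d):
    v,u=np.mgrid[:480,:640]; return pts(n,np.stack([u,v],-1).reshape(-1,2),d.reshape(-1)).reshape(480,640,3)
E
python3 - <<'E'
from h import *
for n in("top","side"):
    im,d=grab(n); cv2.imwrite(f"pics/{n}0.png",im[:,:,::-1]); np.savez(f"{n}0.npz",im=im,d=d)
    T=np.linalg.inv(np.array(vision.camera_info(n)["world_to_cam"])); print(n,T.round(3).tolist(),vision.camera_info(n)["camera_matrix"])
s=ctrl.read_state(); print(s["ee_pos"],s["orientation"],s["time"],s["wrist_force"])
E
```

```text
top [[-0.014, -0.993, 0.118, 0.455], [-1.0, 0.016, 0.013, 0.036], [-0.015, -0.118, -0.993, 0.941], [0.0, 0.0, 0.0, 1.0]] [[480.70660747   0.         322.06333979]
 [  0.         480.70660747 234.82659447]
 [  0.           0.           1.        ]]
side [[-0.775, 0.563, -0.288, 0.874], [0.632, 0.68, -0.37, 0.42], [-0.013, -0.469, -0.883, 1.009], [0.0, 0.0, 0.0, 1.0]] [[563.61666633   0.         319.70233916]
 [  0.         563.61666633 240.41454658]
 [  0.           0.           1.        ]]
[0.15916576 0.57820396 0.22005049] [ 9.90985759e-01 -1.33964834e-01 -5.75364386e-05  8.03161233e-04] 0.1 [ 0.22200148  0.18388111 -0.90406705]
```

View pics/top0.png

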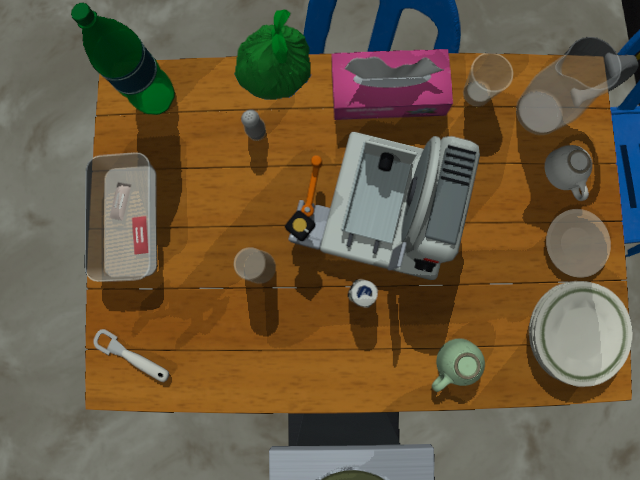

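View pics/side0.png

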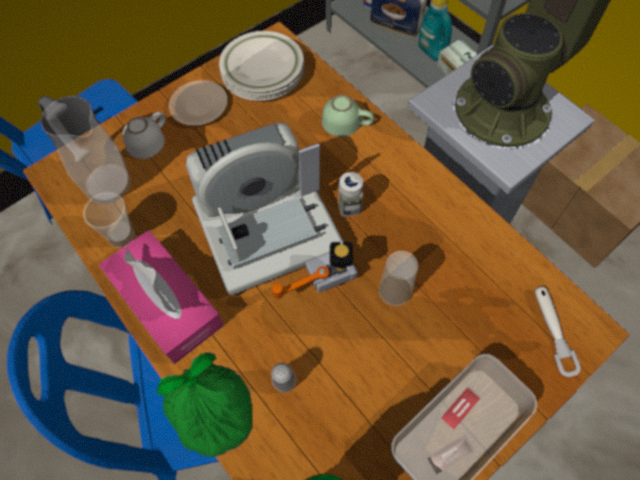

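The top view shows the knob at about (300,225), the lever post at (317,160), the tumbler at (252,264), the spice jar at (363,293) and the salt shaker at (253,124). The arm is clear of the view.

```bash
python3 - <<'E'
from h import *
for n in("top","side"):
    f=np.load(f"{n}0.npz"); im,d=f["im"],f["d"]; C=cloud(n,d)
    hsv=cv2.cvtColor(im,cv2.COLOR_RGB2HSV)
    box=np.zeros((480,640),bool)
    if n=="top": box[145:245,275:340]=1
    else: box[235:305,265:365]=1
    org=box&(hsv[...,1]>225)&(hsv[...,2]>150)&(hsv[...,0]<13)
    blk=box&(hsv[...,2]<70)&(abs(C[...,2]-.12)<.02)
    yel=box&(hsv[...,0]>18)&(hsv[...,0]<32)&(hsv[...,1]>120)&(hsv[...,2]>120)&(C[...,2]>.09)
    for nm,m in(("org",org),("blk",blk),("yel",yel)):
        v,u=np.nonzero(m)
        if len(u)==0: print(n,nm,0);continue
        P=C[m]; print(n,nm,len(u),"uv",u.mean().round(1),v.mean().round(1),"P med",np.median(P,0).round(4),"zmax",np.percentile(P[:,2],[5,50,95]).round(4))
        if nm=="org":
            hi=P[:,2]>.079
            print("  post top",hi.sum(),P[hi].mean(0).round(4), (P[hi].max(0)-P[hi].min(0)).round(3))
        if nm!="org":
            r=cv2.minAreaRect((m&1).nonzero()[0][:,None].astype(np.float32).repeat(1,1)) if 0 else None
            h=plane(n,np.stack([u,v],-1),.122)[:,:2].astype(np.float32); print("  rect",cv2.minAreaRect(h))
    # objects
for (nm,u,v,z) in(("tumbler",252,262,.118),("spice",363,293,.098),("salt",252,121,.09)):
    f=np.load("top0.npz"); C=cloud("top",f["d"]); p=plane("top",[(u,v)],z)[0]
    m=(np.hypot(C[...,0]-p[0],C[...,1]-p[1])<.06)&(abs(C[...,2]-z)<.012)
    print(nm,p.round(3),m.sum(),((C[m].max(0)+C[m].min(0))/2).round(3) if m.any() else "",(C[m].max(0)-C[m].min(0)).round(3) if m.any() else "")
f=np.load("top0.npz"); C=cloud("top",f["d"]); im=f["im"]
# slicer axis : base-top edges
m=(abs(C[...,2]-.054)<.012)&(C[...,0]>.3)&(C[...,0]<.75)&(C[...,1]<.09)&(C[...,1]>-.25)&(cv2.cvtColor(im,cv2.COLOR_RGB2HSV)[...,1]<60)
print(m.sum(),cv2.minAreaRect(C[m][:,:2].astype(np.float32)))
E
```

```text
top org 0
top blk 386 uv 300.2 225.5 P med [0.5689 0.0845 0.1187] zmax [0.1125 0.1187 0.1214]
  rect ((0.5694558024406433, 0.08448069542646408), (0.042720578610897064, 0.04138529300689697), 52.25304412841797)
top yel 134 uv 299.1 224.4 P med [0.5712 0.0864 0.1203] zmax [0.1181 0.1203 0.1225]
  rect ((0.5712984204292297, 0.08631709963083267), (0.02069951593875885, 0.020913952961564064), 89.43521881103516)
side org 7 uv 308.6 278.9 P med [0.6172 0.0731 0.064 ] zmax [0.0612 0.064  0.0773]
  post top 1 [0.7006 0.06   0.0824] [0. 0. 0.]
side blk 361 uv 341.3 255.7 P med [0.5749 0.0951 0.1182] zmax [0.1052 0.1182 0.122 ]
  rect ((0.5730704665184021, 0.0926666408777237), (0.0472254641354084, 0.039046693593263626), 50.291297912597656)
side yel 126 uv 341.0 250.3 P med [0.5686 0.0872 0.1208] zmax [0.1185 0.1208 0.1235]
  rect ((0.5688663721084595, 0.08746073395013809), (0.021799162030220032, 0.02121780999004841), 50.053497314453125)
tumbler [0.507 0.168 0.118] 880 [0.506 0.172 0.114] [0.055 0.056 0.016]
spice [ 0.451 -0.023  0.098] 535 [ 0.452 -0.024  0.095] [0.046 0.044 0.017]
salt [0.77  0.174 0.09 ] 230 [0.78  0.181 0.086] [0.031 0.033 0.015]
6827 ((0.5090178847312927, -0.06063774228096008), (0.4924513101577759, 0.27274957299232483), 14.22415828704834)
```

```bash
python3 - <<'E'
import cv2
a=cv2.imread("pics/top0.png")[110:310,220:420]; b=cv2.imread("pics/side0.png")[200:350,240:440]
cv2.imwrite("pics/crop0.png",cv2.resize(cv2.vconcat([a[:,:200]][:1]),None,fx=3,fy=3))
E
```

```text
(no output)
```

View pics/crop0.png

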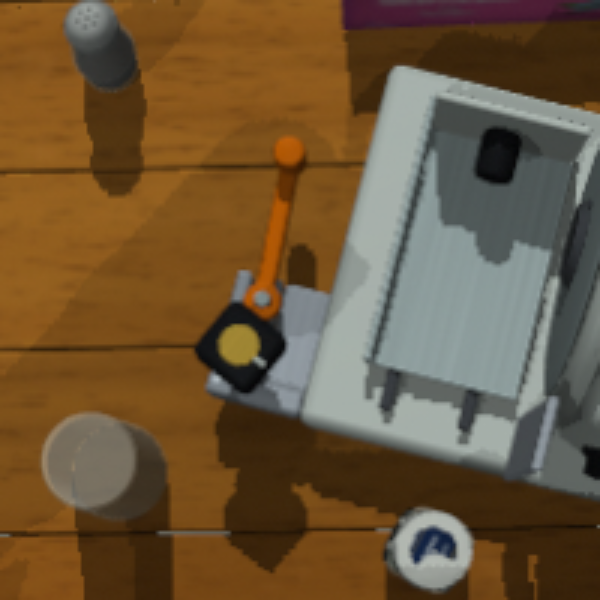

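Crop (3x, offset 220,110): the post top is at full-frame (316.3,160), the pivot bolt at (307.3,209.3) and the knob cap at (299.7,225). The knob is not square to the slicer. Next I need exact positions and the slicer's lean.

```bash
cat >> h.py <<'E'
def geom(tag):
    f=np.load(f"top{tag}.npz"); im,d=f["im"],f["d"]; C=cloud("top",d); hsv=cv2.cvtColor(im,cv2.COLOR_RGB2HSV)
    box=np.zeros((480,640),bool); box[130:245,225:345]=1
    o=box&(hsv[...,0]<14)&(hsv[...,1]>200)&(hsv[...,2]>150)&(C[...,2]>.04)
    return im,C,hsv,o
def lean(C,m):
    "RANSAC-free trimmed plane fit -> normal"
    P=C[m]
    for _ in range(6):
        A=np.c_[P[:,:2],np.ones(len(P))]; s=np.linalg.lstsq(A,P[:,2],rcond=None)[0]; r=P[:,2]-A@s; P=P[abs(r)<max(2*r.std(),.001)]
    return s,len(P),r.std()
E
python3 - <<'E'
from h import *
im,C,hsv,o=geom("0")
print("orange",o.sum())
t=o&(C[...,2]>.078); v,u=np.nonzero(t); print("post",t.sum(),u.mean(),v.mean(),np.median(C[t],0))
post=plane("top",[(316.3,160)],.088)[0]; piv=plane("top",[(307.3,209.3)],.066)[0]; knob=plane("top",[(299.7,225)],.121)[0]
print(post,piv,knob,np.linalg.norm((post-knob)[:2]),np.linalg.norm((post-piv)[:2]),"yaw",np.degrees(np.arctan2(*(post-knob)[1::-1])))
z=[plane("side",[(341,250.3)],.121)[0]]; print("side knob",z)
g=(hsv[...,1]<70)
# base rim, left strip of the base and table
for nm,poly in(("base",[(347,140),(352,140),(335,246),(330,246)]),):
    pass
yaw=np.arctan2(*(post-knob)[1::-1]); c,s=np.cos(yaw),np.sin(yaw)
org=knob[:2]-np.array([c*-.085-s*.14,s*-.085+c*.14]); print("slicer",org)
L=np.stack([(C[...,0]-org[0])*c+(C[...,1]-org[1])*s,-(C[...,0]-org[0])*s+(C[...,1]-org[1])*c],-1)
m=(abs(L[...,0])<.11)&(L[...,1]>.082)&(L[...,1]<.105)&(abs(C[...,2]-.05)<.012)
tb=(C[...,2]<.01)&(abs(C[...,0]-.55)<.2)&(abs(C[...,1])<.35)
sb=lean(C,m); st=lean(C,tb); print(sb,st)
w=sb[0][:2]-st[0][:2]; print("slope slicer x,y deg",np.degrees([c*w[0]+s*w[1],-s*w[0]+c*w[1]]))
# whole base + carriage bins
for a in(-.09,-.05,0,.05,.09):
    k=m&(abs(L[...,0]-a)<.02); print(a,np.median(C[k][:,2]).round(4),end=' ')
# motor top right
E
```

```text
orange 2
post 0 nan nan [nan nan nan]
[0.69367282 0.0558896  0.088     ] [0.60641754 0.0741956  0.066     ] [0.56967393 0.08517825 0.121     ] 0.12741094812099882 0.08915487762553333 yaw -13.289742789238113
side knob [array([0.56832381, 0.0868143 , 0.121     ])]
slicer [ 0.62021506 -0.07061197]
(array([-0.07844233, -0.37180512,  0.10749683]), 900, np.float64(0.0016182269772197302)) (array([ 0.00155211, -0.00135762, -0.00046793]), 43316, np.float64(0.0013009824219856053))
slope slicer x,y deg [  0.41852369 -21.71027032]
-0.09 0.0491 -0.05 0.0499 0 0.0515 0.05 0.0523 0.09 0.0526 <stdin>:4: RuntimeWarning: Mean of empty slice.
  ret = ret.dtype.type(ret / rcount)
  return _methods._mean(a, axis=axis, dtype=dtype,
  ret = um.true_divide(
```

The post is at (0.694,0.056), 127 mm from the knob as it must be. Slicer yaw is about -13.3°. The base's left edge rises about 1.1° along slicer x, which means a lean of about 1.6°. With the knob's flats at 51°, the joint is at about 2.0 rad, so it needs about 3.0 rad of turn. First I move above the post.

>>> play_rows([
  {"tx": 1,"ty": 0.56},
  {"tx": 1,"ty": 0.56},
  {"tx": 1,"ty": 0.56},
  {"tx": 1,"ty": 0.56},
  {"tx": 1,"ty": 0.56},
  {"tx": 1,"ty": 0.56},
  {"tx": 1,"ty": 0.56},
  {"tx": 1,"ty": 0.56},
], jaw=0.5, newtons=30)

```text
invalid input at $.series[0]: expected keys tx, ty, tz, ax, ay, az
```

>>> play_rows([
  {"tx": 1,"ty": 0.56},
  {"tx": 1,"ty": 0.56},
  {"tx": 1,"ty": 0.56},
  {"tx": 1,"ty": 0.56},
  {"tx": 1,"ty": 0.56},
  {"tx": 1,"ty": 0.56},
  {"tx": 1,"ty": 0.56},
  {"tx": 1,"ty": 0.56},
])

```text
invalid input at $.series[0]: expected keys tx, ty, tz, ax, ay, az
```

>>> play_rows([
  {"tx": 1,"ty": 0.56},
  {"tx": 1,"ty": 0.56},
  {"tx": 1,"ty": 0.56},
  {"tx": 1,"ty": 0.56},
  {"tx": 1,"ty": 0.56},
  {"tx": 1,"ty": 0.56},
  {"tx": 1,"ty": 0.56},
  {"tx": 1,"ty": 0.56},
])

```text
invalid input at $.series[0]: expected keys tx, ty, tz, ax, ay, az
```

>>> play_rows([
  {"tx": 1,"ty": 0.56},
  {"tx": 1,"ty": 0.56},
  {"tx": 1,"ty": 0.56},
  {"tx": 1,"ty": 0.56},
  {"tx": 1,"ty": 0.56},
  {"tx": 1,"ty": 0.56},
  {"tx": 1,"ty": 0.56},
  {"az": -0.5},
])

```text
invalid input at $.series[0]: expected keys tx, ty, tz, ax, ay, az
```

All six keys are required in every row.

>>> play_rows([
  {"tx": 1,"ty": 0.56,"tz": 0,"ax": 0,"ay": 0,"az": 0},
  {"tx": 1,"ty": 0.56,"tz": 0,"ax": 0,"ay": 0,"az": 0},
  {"tx": 1,"ty": 0.56,"tz": 0,"ax": 0,"ay": 0,"az": 0},
  {"tx": 1,"ty": 0.56,"tz": 0,"ax": 0,"ay": 0,"az": 0},
  {"tx": 1,"ty": 0.56,"tz": 0,"ax": 0,"ay": 0,"az": 0},
  {"tx": 1,"ty": 0.56,"tz": 0,"ax": 0,"ay": 0,"az": 0},
  {"tx": 1,"ty": 0.56,"tz": 0,"ax": 0,"ay": 0,"az": 0},
  {"tx": 1,"ty": 0.56,"tz": 0,"ax": 0,"ay": 0,"az": 0},
], jaw=0.5, newtons=30)

```text
time: 0.9
ee_pos: [0.2912, 0.4476, 0.2212]
orientation: [0.991, -0.134, 0.0, -0.0]
wrist_force: [0.4, 0.1, -0.4]
opening: 0.505
grasp_force: 0.0
```

>>> play_rows([
  {"tx": 1,"ty": 0.56,"tz": 0,"ax": 0,"ay": 0,"az": 0},
  {"tx": 1,"ty": 0.56,"tz": 0,"ax": 0,"ay": 0,"az": 0},
  {"tx": 1,"ty": 0.56,"tz": 0,"ax": 0,"ay": 0,"az": 0},
  {"tx": 1,"ty": 0.56,"tz": 0,"ax": 0,"ay": 0,"az": 0},
  {"tx": 1,"ty": 0.56,"tz": 0,"ax": 0,"ay": 0,"az": 0},
  {"tx": 1,"ty": 0.56,"tz": 0,"ax": 0,"ay": 0,"az": 0},
  {"tx": 1,"ty": 0.56,"tz": 0,"ax": 0,"ay": 0,"az": 0},
  {"tx": 1,"ty": 0.56,"tz": 0,"ax": 0,"ay": 0,"az": 0},
])

```text
time: 1.7
ee_pos: [0.4212, 0.3185, 0.2212]
orientation: [0.991, -0.134, 0.0, -0.0]
wrist_force: [0.7, 1.5, -0.4]
opening: 0.499
grasp_force: 0.0
```

>>> play_rows([
  {"tx": 1,"ty": 0.56,"tz": 0,"ax": 0,"ay": 0,"az": 0},
  {"tx": 1,"ty": 0.56,"tz": 0,"ax": 0,"ay": 0,"az": 0},
  {"tx": 1,"ty": 0.56,"tz": 0,"ax": 0,"ay": 0,"az": 0},
  {"tx": 1,"ty": 0.56,"tz": 0,"ax": 0,"ay": 0,"az": 0},
  {"tx": 1,"ty": 0.56,"tz": 0,"ax": 0,"ay": 0,"az": 0},
  {"tx": 1,"ty": 0.56,"tz": 0,"ax": 0,"ay": 0,"az": 0},
  {"tx": 1,"ty": 0.56,"tz": 0,"ax": 0,"ay": 0,"az": 0},
  {"tx": 1,"ty": 0.56,"tz": 0,"ax": 0,"ay": 0,"az": 0},
])

```text
time: 2.5
ee_pos: [0.5512, 0.1896, 0.2212]
orientation: [0.991, -0.134, 0.0, -0.0]
wrist_force: [-0.6, 0.0, 0.6]
opening: 0.501
grasp_force: 0.0
```

>>> play_rows([
  {"tx": 1,"ty": 0.56,"tz": 0,"ax": 0,"ay": 0,"az": 0},
  {"tx": 1,"ty": 0.56,"tz": 0,"ax": 0,"ay": 0,"az": 0},
  {"tx": 1,"ty": 0.56,"tz": 0,"ax": 0,"ay": 0,"az": 0},
  {"tx": 1,"ty": 0.56,"tz": 0,"ax": 0,"ay": 0,"az": 0},
  {"tx": 1,"ty": 0.56,"tz": 0,"ax": 0,"ay": 0,"az": 0},
  {"tx": 1,"ty": 0.56,"tz": 0,"ax": 0,"ay": 0,"az": 0},
  {"tx": 1,"ty": 0.56,"tz": 0,"ax": 0,"ay": 0,"az": -0.5},
  {"tx": 0,"ty": 0,"tz": 0,"ax": 0,"ay": 0,"az": 0},
])

```text
time: 3.3
ee_pos: [0.6654, 0.0755, 0.2203]
orientation: [0.993, -0.118, -0.0, 0.001]
wrist_force: [-0.5, 0.6, -1.2]
opening: 0.5
grasp_force: 0.0
```

>>> play_rows([
  {"tx": 0.8,"ty": 0.31,"tz": 0,"ax": 0,"ay": 0,"az": 0},
  {"tx": 0.8,"ty": 0.31,"tz": 0,"ax": 0,"ay": 0,"az": 0},
  {"tx": 0,"ty": 0,"tz": 1,"ax": 0,"ay": 0,"az": 0},
  {"tx": 0,"ty": 0,"tz": 1,"ax": 0,"ay": 0,"az": 0},
  {"tx": 0,"ty": 0,"tz": 1,"ax": 0,"ay": 0,"az": 0},
  {"tx": 0,"ty": 0,"tz": 1,"ax": 0,"ay": 0,"az": 0},
  {"tx": 0,"ty": 0,"tz": 0,"ax": 0,"ay": 0,"az": 0},
])

```text
time: 4.0
ee_pos: [0.691, 0.0588, 0.1375]
orientation: [0.993, -0.117, -0.003, 0.001]
wrist_force: [-0.2, -1.4, -0.9]
opening: 0.499
grasp_force: 0.0
```

```bash
python3 - <<'E'
from h import *
im,d=grab("side"); im2,_=grab("top")
cv2.imwrite("pics/a.png",np.hstack([cv2.resize(im[190:340,230:380],(400,400)),cv2.resize(im2[110:260,240:390],(400,400))])[:,:,::-1])
E
```

```text
(no output)
```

View pics/a.png

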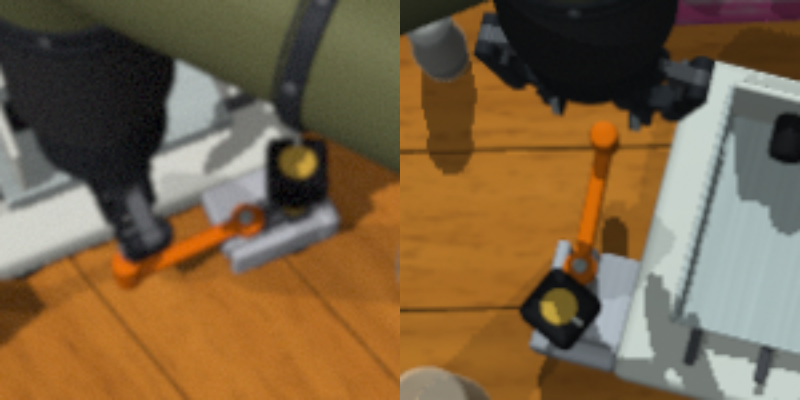

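The fingers straddle the post from above: side inset at about (130,265), top inset post at (603,135). Descending.

>>> play_rows([
  {"tx": 0.16,"ty": 0.11,"tz": 1,"ax": 0,"ay": 0,"az": 0},
  {"tx": 0,"ty": 0,"tz": 1,"ax": 0,"ay": 0,"az": 0},
  {"tx": 0,"ty": 0,"tz": 1,"ax": 0,"ay": 0,"az": 0},
  {"tx": 0,"ty": 0,"tz": 0,"ax": 0,"ay": 0,"az": 0},
])

```text
time: 4.5
ee_pos: [0.6946, 0.0564, 0.0793]
orientation: [0.993, -0.117, -0.002, 0.0]
wrist_force: [-0.8, 0.1, -0.3]
opening: 0.5
grasp_force: 0.0
```

>>> play_rows([
  {"tx": 0,"ty": 0,"tz": 0,"ax": 0,"ay": 0,"az": 0},
  {"tx": 0,"ty": 0,"tz": 0,"ax": 0,"ay": 0,"az": 0},
  {"tx": 0,"ty": 0,"tz": 0,"ax": 0,"ay": 0,"az": 0},
  {"tx": 0,"ty": 0,"tz": 0,"ax": 0,"ay": 0,"az": 0},
], jaw=0.3)

```text
time: 4.9
ee_pos: [0.6962, 0.0568, 0.0822]
orientation: [0.993, -0.117, 0.001, -0.0]
wrist_force: [-0.5, -0.1, -0.3]
opening: 0.295
grasp_force: 0.0
```

>>> play_rows([
  {"tx": -0.011,"ty": -0.314,"tz": 0,"ax": 0,"ay": 0,"az": -1},
  {"tx": -0.011,"ty": -0.314,"tz": 0,"ax": 0,"ay": 0,"az": -1},
  {"tx": -0.011,"ty": -0.314,"tz": 0,"ax": 0,"ay": 0,"az": -1},
  {"tx": -0.011,"ty": -0.314,"tz": 0,"ax": 0,"ay": 0,"az": -1},
  {"tx": -0.011,"ty": -0.314,"tz": 0,"ax": 0,"ay": 0,"az": -1},
  {"tx": -0.011,"ty": -0.314,"tz": 0,"ax": 0,"ay": 0,"az": -1},
  {"tx": -0.011,"ty": -0.314,"tz": 0,"ax": 0,"ay": 0,"az": -1},
])

```text
time: 5.6
ee_pos: [0.6954, 0.1005, 0.0815]
orientation: [0.992, 0.129, 0.0, 0.0]
wrist_force: [0.0, 0.0, -0.4]
opening: 0.303
grasp_force: 0.0
```

```bash
python3 - <<'E'
from h import *
im,d=grab("side"); im2,_=grab("top")
cv2.imwrite("pics/b.png",np.hstack([cv2.resize(im[190:340,230:380],(400,400)),cv2.resize(im2[110:260,240:390],(400,400))])[:,:,::-1])
print(ctrl.read_state()["ee_pos"])
E
```

```text
[0.69527717 0.100939   0.08143247]
```

View pics/b.png

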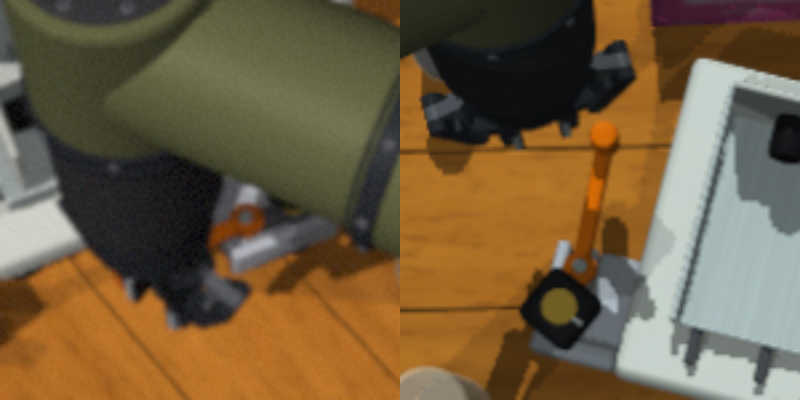

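The lever has not moved: the post is still at top inset (603,135) and the fingers are at (540,134). They missed it in height or in reach, so I triangulate the post and the fingertips.

```bash
python3 - <<'E'
from h import *
f=np.load("top0.npz"); C=cloud("top",f["d"]); im=f["im"]
print(im[160,316],[C[v,316].round(4).tolist() for v in range(155,176,3)])
g=np.load("side0.npz"); ims=g["im"]; D=cloud("side",g["d"])
hs=cv2.cvtColor(ims,cv2.COLOR_RGB2HSV); m=np.zeros((480,640),bool); m[270:305,265:292]=1
m&=(hs[...,0]<12)&(hs[...,2]>150)&(hs[...,1]>200); v,u=np.nonzero(m); print(len(u),ims[289,279],(u.min(),u.max(),v.min(),v.max()) if len(u) else 0)
print([D[v,279].round(4).tolist() for v in range(283,300,3)])
im,d=grab("top"); E=cloud("top",d)
for (a,b) in((515,138),(565,125),(540,120)):
    u,v=int((a-400)*.375+240),int(b*.375+110); print(u,v,im[v,u],E[v,u].round(3))
s=E[130:175,262:312]; k=(s[...,2]>.06)&(s[...,2]<.10); print("tips",k.sum(),s[k].min(0).round(3),s[k].max(0).round(3))
# all points lowest of gripper
k=(s[...,2]>.03)&(s[...,2]<.14); q=s[k]; print(np.percentile(q,[1,5,50,95],axis=0).round(3))
print(ctrl.read_state()["wrist_force"])
E
```

```text
[176  88   6] [[0.7289, 0.0584, -0.0007], [0.6986, 0.0565, 0.0839], [0.6922, 0.0565, 0.0866], [0.6868, 0.0566, 0.0855], [0.6866, 0.0572, 0.0651], [0.681, 0.0572, 0.0642], [0.6757, 0.0574, 0.0624]]
0 [203  97  15] 0
[[0.666, 0.0187, -0.0008], [0.6875, 0.0579, 0.0863], [0.6908, 0.0622, 0.0854], [0.6942, 0.0666, 0.0849], [0.6951, 0.0661, 0.0715], [0.6963, 0.066, 0.059]]
283 161 [41 45 46] [0.68  0.112 0.135]
301 156 [49 53 54] [0.688 0.081 0.135]
292 155 [13 16 16] [0.66  0.089 0.239]
tips 5 [0.681 0.076 0.097] [0.695 0.112 0.099]
[[0.676 0.067 0.097]
 [0.678 0.071 0.1  ]
 [0.688 0.084 0.118]
 [0.696 0.124 0.139]]
[ 0.07123139 -0.73726962  0.33847727]
```

```bash
python3 - <<'E'
from h import *
im,d=grab("top"); E=cloud("top",d)
for u in(281,283,285,300,302,304):
    print(u,[(v,im[v,u].max(),*E[v,u].round(3).tolist()) for v in range(158,171,2)])
im,d=grab("side"); E=cloud("side",d); s=E[290:320,285:330]; k=(s[...,2]>.03)&(s[...,2]<.15)
print(np.percentile(s[k],[0,2,5,50,95],axis=0).round(3)); 
for v in(296,300,304,308,310,312): print(v,[(u,*E[v,u].round(3).tolist()) for u in (294,300,306,312,318)])
E
```

```text
281 [(158, np.uint8(19), 0.659, 0.107, 0.228), (160, np.uint8(21), 0.674, 0.113, 0.161), (162, np.uint8(21), 0.677, 0.115, 0.139), (164, np.uint8(69), 0.683, 0.119, 0.106), (166, np.uint8(143), 0.708, 0.13, -0.004), (168, np.uint8(174), 0.703, 0.129, 0.0), (170, np.uint8(175), 0.698, 0.129, 0.002)]
283 [(158, np.uint8(16), 0.659, 0.104, 0.228), (160, np.uint8(20), 0.679, 0.112, 0.143), (162, np.uint8(62), 0.681, 0.113, 0.125), (164, np.uint8(89), 0.68, 0.114, 0.114), (166, np.uint8(141), 0.708, 0.125, -0.001), (168, np.uint8(174), 0.703, 0.125, -0.001), (170, np.uint8(174), 0.699, 0.125, 0.001)]
285 [(158, np.uint8(30), 0.658, 0.1, 0.23), (160, np.uint8(59), 0.683, 0.109, 0.129), (162, np.uint8(44), 0.681, 0.11, 0.122), (164, np.uint8(61), 0.681, 0.111, 0.11), (166, np.uint8(141), 0.681, 0.112, 0.098), (168, np.uint8(169), 0.702, 0.121, 0.002), (170, np.uint8(174), 0.699, 0.121, -0.0)]
300 [(158, np.uint8(92), 0.723, 0.091, -0.001), (160, np.uint8(142), 0.719, 0.091, 0.001), (162, np.uint8(165), 0.715, 0.091, 0.0), (164, np.uint8(153), 0.711, 0.091, 0.0), (166, np.uint8(129), 0.707, 
[... 966 characters left out ...]
, 0.7, 0.125, 0.169), (300, 0.688, 0.123, 0.144), (306, 0.681, 0.13, 0.148), (312, 0.684, 0.151, 0.193), (318, 0.677, 0.157, 0.193)]
304 [(294, 0.702, 0.126, 0.156), (300, 0.692, 0.128, 0.144), (306, 0.693, 0.148, 0.184), (312, 0.687, 0.155, 0.19), (318, 0.68, 0.162, 0.191)]
308 [(294, 0.699, 0.12, 0.121), (300, 0.691, 0.126, 0.12), (306, 0.694, 0.148, 0.169), (312, 0.691, 0.161, 0.19), (318, 0.64, 0.107, -0.002)]
310 [(294, 0.7, 0.12, 0.113), (300, 0.692, 0.126, 0.114), (306, 0.694, 0.147, 0.159), (312, 0.691, 0.16, 0.181), (318, 0.643, 0.111, 0.0)]
312 [(294, 0.7, 0.119, 0.101), (300, 0.693, 0.126, 0.104), (306, 0.695, 0.147, 0.151), (312, 0.655, 0.107, 0.002), (318, 0.645, 0.114, -0.001)]
```

>>> play_rows([
  {"tx": 0,"ty": 0,"tz": 1,"ax": 0,"ay": 0,"az": 0},
  {"tx": 0,"ty": 0,"tz": 0.25,"ax": 0,"ay": 0,"az": 0},
  {"tx": 0,"ty": 0,"tz": 0,"ax": 0,"ay": 0,"az": 0},
  {"tx": 0,"ty": 0,"tz": 0,"ax": 0,"ay": 0,"az": 0},
])

```text
time: 6.25
ee_pos: [0.6955, 0.0999, 0.0566]
orientation: [0.992, 0.127, 0.0, 0.0]
wrist_force: [0.7, -0.9, 1.0]
opening: 0.297
grasp_force: 0.0
```

```bash
python3 - <<'E'
from h import *
for n,b in(("top",(130,180,262,330)),("side",(280,345,270,340))):
    im,d=grab(n); E=cloud(n,d); s=E[b[0]:b[1],b[2]:b[3]]; c=im[b[0]:b[1],b[2]:b[3]].astype(int)
    k=(s[...,2]>.03)&(s[...,2]<.15)&(np.ptp(c,axis=-1)<25)&(c.max(-1)<110)&(s[...,0]>.66); q=s[k]
    for lo in np.arange(.03,.13,.01):
        w=q[(q[:,2]>=lo)&(q[:,2]<lo+.01)]
        if len(w)>2: print(n,lo.round(2),len(w),w[:,:2].min(0).round(3),w[:,:2].max(0).round(3))
s=ctrl.read_state(); print(s["ee_pos"],s["orientation"],s["joints"],s["opening"])
E
```

```text
top 0.08 10 [0.68  0.073] [0.695 0.115]
top 0.09 9 [0.68  0.078] [0.69  0.113]
top 0.1 9 [0.678 0.072] [0.69  0.118]
top 0.11 26 [0.677 0.068] [0.7   0.128]
top 0.12 100 [0.673 0.052] [0.711 0.14 ]
side 0.07 5 [0.694 0.085] [0.707 0.119]
side 0.08 20 [0.695 0.087] [0.709 0.125]
side 0.09 20 [0.693 0.088] [0.709 0.127]
side 0.1 12 [0.695 0.087] [0.71  0.126]
side 0.11 30 [0.678 0.088] [0.71  0.136]
side 0.12 70 [0.681 0.122] [0.701 0.144]
[0.69576999 0.10022032 0.05712018] [9.91910656e-01 1.26935905e-01 7.24679360e-04 2.99894283e-05] [ 4.26625440e-01  3.45216293e-01  1.33106556e-01  4.95979418e-04
 -1.35731940e+00  1.39862477e+00] 0.30179363507911866
```

```bash
python3 - <<'E'
from h import *
im,d=grab("side"); im2,_=grab("top")
cv2.imwrite("pics/c.png",np.hstack([cv2.resize(im[270:350,260:340],(400,400),interpolation=2),cv2.resize(im2[130:190,270:330],(400,400),interpolation=2)])[:,:,::-1])
E
```

```text
(no output)
```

View pics/c.png

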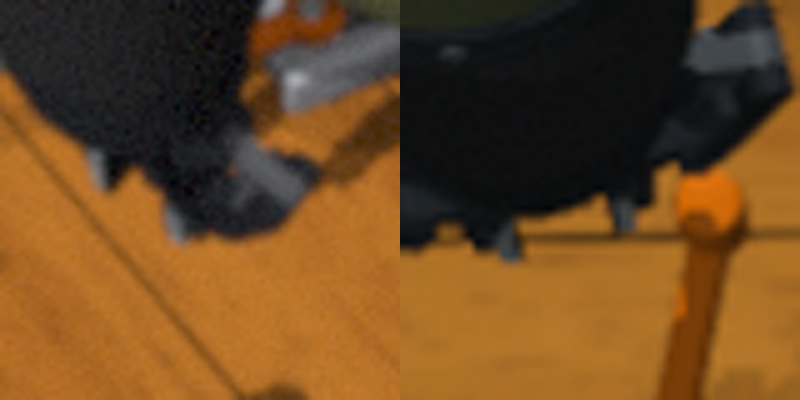

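Top view tips are at (286.5,168.7) and (303.8,164.5); in the side view they are at (296,318) and (281,308). Triangulating them.

```bash
cat >> h.py <<'E'
def tri(a,b):
    A,B=[],[]
    for n,p in(("top",a),("side",b)):
        o=np.linalg.inv(np.array(vision.camera_info(n)["world_to_cam"]))[:3,3]; r=pts(n,[p],[1.])[0]-o; r/=np.linalg.norm(r)
        M=np.eye(3)-np.outer(r,r); A.append(M); B.append(M@o)
    x,res,*_=np.linalg.lstsq(np.vstack(A),np.hstack(B),rcond=None); return x.round(4),(res**.5).round(4)
E
python3 - <<'E'
from h import *
print(tri((286.5,168.7),(296,318)),tri((303.8,164.5),(281,308)),tri((316.3,160),(278.5,289)),tri((299.3,224.4),(341,250.3)))
E
```

```text
(array([0.6917, 0.1127, 0.0434]), array([0.0033])) (array([0.7003, 0.0793, 0.0406]), array([0.0037])) (array([0.6929, 0.0583, 0.0832]), array([0.0043])) (array([0.5697, 0.0866, 0.1228]), array([0.0016]))
```

```bash
python3 - <<'E'
from h import *
for z in(.04,.057,.074):
    print(z,*[plane(n,[p],z)[0][:2].round(4) for n,p in(("top",(286.5,168.7)),("side",(296,318)),("top",(303.8,164.5)),("side",(281,308)))])
im,d=grab("top"); E=cloud("top",d)
for u,v in((286,167),(286,168),(287,167),(303,162),(303,163),(304,163)): print(im[v,u],E[v,u].round(3))
E
```

```text
0.04 [0.691  0.1147] [0.6926 0.1098] [0.6986 0.0812] [0.7019 0.077 ]
0.057 [0.6865 0.1132] [0.6958 0.1152] [0.694  0.0804] [0.7049 0.083 ]
0.074 [0.6821 0.1117] [0.699  0.1206] [0.6894 0.0795] [0.7079 0.089 ]
[56 61 63] [0.681 0.111 0.09 ]
[62 67 68] [0.681 0.112 0.084]
[46 46 45] [0.682 0.11  0.087]
[60 65 67] [0.689 0.08  0.093]
[57 62 63] [0.688 0.08  0.088]
[67 67 65] [0.689 0.079 0.085]
```

The depth on solid pixels puts the tips at about z 0.074 while the TCP reads 0.057. The two silhouettes also agree with that once the finger width is allowed for. So the tips passed above the post earlier. I lift, go back over the post and come down lower.

>>> play_rows([
  {"tx": 0,"ty": 0,"tz": -1,"ax": 0,"ay": 0,"az": 0},
  {"tx": 0,"ty": 0,"tz": -1,"ax": 0,"ay": 0,"az": 0},
  {"tx": 0.011,"ty": 0.314,"tz": 0,"ax": 0,"ay": 0,"az": 1},
  {"tx": 0.011,"ty": 0.314,"tz": 0,"ax": 0,"ay": 0,"az": 1},
  {"tx": 0.011,"ty": 0.314,"tz": 0,"ax": 0,"ay": 0,"az": 1},
  {"tx": 0.011,"ty": 0.314,"tz": 0,"ax": 0,"ay": 0,"az": 1},
  {"tx": 0.011,"ty": 0.314,"tz": 0,"ax": 0,"ay": 0,"az": 1},
  {"tx": 0.011,"ty": 0.314,"tz": 0,"ax": 0,"ay": 0,"az": 1},
], jaw=0.5)

```text
time: 7.3
ee_pos: [0.6997, 0.0629, 0.0964]
orientation: [0.997, -0.083, 0.0, -0.0]
wrist_force: [0.4, -0.1, 0.2]
opening: 0.5
grasp_force: 0.0
```

>>> play_rows([
  {"tx": 0,"ty": 0.2,"tz": 0,"ax": 0,"ay": 0,"az": 1},
  {"tx": 0,"ty": 0,"tz": 0,"ax": 0,"ay": 0,"az": 0},
  {"tx": 0,"ty": 0,"tz": 0,"ax": 0,"ay": 0,"az": 0},
])

```text
time: 7.6
ee_pos: [0.699, 0.0592, 0.0963]
orientation: [0.993, -0.116, 0.0, -0.0]
wrist_force: [1.1, 0.1, -0.3]
opening: 0.504
grasp_force: 0.0
```

```bash
python3 - <<'E'
from h import *
im,d=grab("side"); im2,d2=grab("top"); E=cloud("top",d2)
cv2.imwrite("pics/d.png",np.hstack([cv2.resize(im[250:330,250:330],(400,400),interpolation=2),cv2.resize(im2[130:190,290:350],(400,400),interpolation=2)])[:,:,::-1])
s=E[125:172,285:350]; c=im2[125:172,285:350].astype(int)
q=s[(s[...,2]>.075)&(s[...,2]<.12)&(c.max(-1)<110)&(np.ptp(c,axis=-1)<25)]
print(len(q),q.min(0).round(3),q.max(0).round(3)); print(ctrl.read_state()["ee_pos"])
E
```

```text
1 [0.683 0.035 0.119] [0.683 0.035 0.119]
[0.69894879 0.05935465 0.09614701]
```

View pics/d.png

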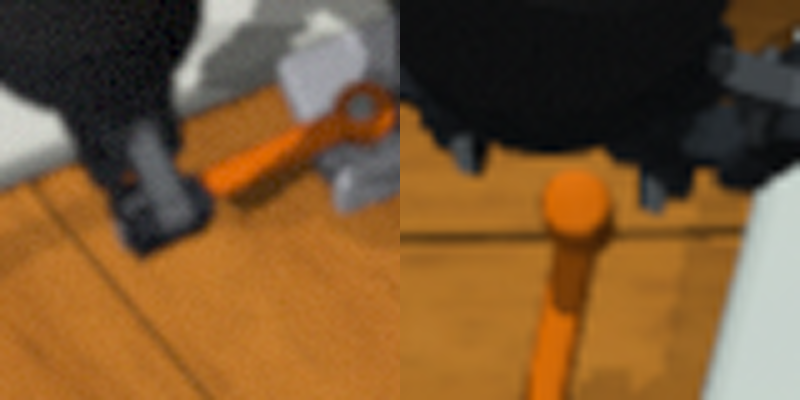

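The tips straddle the post: they are at (470,170) and (655,205) in the right inset, with the post at (578,205). I shift 6 mm towards the pivot and 3 mm to the right, then descend.

>>> play_rows([
  {"tx": -0.3,"ty": 0.15,"tz": 0,"ax": 0,"ay": 0,"az": 0},
  {"tx": 0,"ty": 0,"tz": 0.6,"ax": 0,"ay": 0,"az": 0},
  {"tx": 0,"ty": 0,"tz": 0.6,"ax": 0,"ay": 0,"az": 0},
  {"tx": 0,"ty": 0,"tz": 0.6,"ax": 0,"ay": 0,"az": 0},
  {"tx": 0,"ty": 0,"tz": 0.6,"ax": 0,"ay": 0,"az": 0},
  {"tx": 0,"ty": 0,"tz": 0,"ax": 0,"ay": 0,"az": 0},
])

```text
time: 8.3
ee_pos: [0.6908, 0.0573, 0.0445]
orientation: [0.993, -0.117, -0.002, 0.001]
wrist_force: [-0.6, -0.3, -1.5]
opening: 0.501
grasp_force: 0.0
```

>>> play_rows([
  {"tx": 0,"ty": 0,"tz": 0,"ax": 0,"ay": 0,"az": 0},
  {"tx": 0,"ty": 0,"tz": 0,"ax": 0,"ay": 0,"az": 0},
  {"tx": 0,"ty": 0,"tz": 0,"ax": 0,"ay": 0,"az": 0},
  {"tx": 0,"ty": 0,"tz": 0,"ax": 0,"ay": 0,"az": 0},
], jaw=0.18, newtons=20)

```text
time: 8.7
ee_pos: [0.6928, 0.0576, 0.0486]
orientation: [0.993, -0.117, 0.001, -0.0]
wrist_force: [0.3, -0.1, -0.7]
opening: 0.226
grasp_force: 20.8
```

Post gripped (opening 0.226, about 19 mm). I loosen to a cage and swing.

>>> play_rows([
  {"tx": -0.011,"ty": -0.314,"tz": 0,"ax": 0,"ay": 0,"az": -1},
  {"tx": -0.011,"ty": -0.314,"tz": 0,"ax": 0,"ay": 0,"az": -1},
  {"tx": -0.011,"ty": -0.314,"tz": 0,"ax": 0,"ay": 0,"az": -1},
  {"tx": -0.011,"ty": -0.314,"tz": 0,"ax": 0,"ay": 0,"az": -1},
  {"tx": -0.011,"ty": -0.314,"tz": 0,"ax": 0,"ay": 0,"az": -1},
  {"tx": -0.011,"ty": -0.314,"tz": 0,"ax": 0,"ay": 0,"az": -1},
  {"tx": -0.011,"ty": -0.314,"tz": 0,"ax": 0,"ay": 0,"az": -1},
], jaw=0.28)

```text
time: 9.4
ee_pos: [0.6915, 0.1004, 0.0479]
orientation: [0.992, 0.128, -0.001, 0.001]
wrist_force: [-0.2, -2.7, -0.3]
opening: 0.281
grasp_force: 1.2
```

```bash
cat >> h.py <<'E'
def lever():
    im,d=grab("top"); C=cloud("top",d); hsv=cv2.cvtColor(im,cv2.COLOR_RGB2HSV)
    m=(hsv[...,0]<18)&(hsv[...,1]>215)&(C[...,2]>.045)&(C[...,2]<.1)&(np.hypot(C[...,0]-.605,C[...,1]-.076)<.12)&(np.hypot(C[...,0]-.57,C[...,1]-.086)>.03)
    P=C[m]; print("orange n",len(P)); 
    if len(P)>20:
        q=P[np.hypot(P[:,0]-.605,P[:,1]-.0755)>.015]; a=np.median(q[:,:2],0)-[.605,.0755]; print("lever world deg",np.degrees(np.arctan2(a[1],a[0])))
    return im,C
E
python3 - <<'E'
from h import *
lever(); print(ctrl.read_state()["wrist_force"])
E
```

```text
orange n 281
lever world deg 13.327362851657933
[ 0.1269663  -0.47756969 -0.82097587]
```

The lever follows: it is at +13° world, up from -13°. Continuing to full open.

>>> play_rows([
  {"tx": -0.011,"ty": -0.314,"tz": 0,"ax": 0,"ay": 0,"az": -1},
  {"tx": -0.011,"ty": -0.314,"tz": 0,"ax": 0,"ay": 0,"az": -1},
  {"tx": -0.011,"ty": -0.314,"tz": 0,"ax": 0,"ay": 0,"az": -1},
  {"tx": -0.011,"ty": -0.314,"tz": 0,"ax": 0,"ay": 0,"az": -1},
  {"tx": -0.011,"ty": -0.314,"tz": 0,"ax": 0,"ay": 0,"az": -1},
  {"tx": -0.011,"ty": -0.314,"tz": 0,"ax": 0,"ay": 0,"az": -1},
  {"tx": -0.011,"ty": -0.314,"tz": 0,"ax": 0,"ay": 0,"az": -1},
  {"tx": -0.011,"ty": -0.314,"tz": 0,"ax": 0,"ay": 0,"az": -1},
])

```text
time: 10.25
ee_pos: [0.6667, 0.1433, 0.0481]
orientation: [0.918, 0.396, -0.0, 0.0]
wrist_force: [2.0, -1.8, -1.8]
opening: 0.282
grasp_force: 1.2
```

>>> play_rows([
  {"tx": -0.011,"ty": -0.314,"tz": 0,"ax": 0,"ay": 0,"az": -1},
  {"tx": -0.011,"ty": -0.314,"tz": 0,"ax": 0,"ay": 0,"az": -1},
  {"tx": -0.011,"ty": -0.314,"tz": 0,"ax": 0,"ay": 0,"az": -1},
  {"tx": -0.011,"ty": -0.314,"tz": 0,"ax": 0,"ay": 0,"az": -1},
  {"tx": -0.011,"ty": -0.314,"tz": 0,"ax": 0,"ay": 0,"az": -1},
  {"tx": -0.011,"ty": -0.314,"tz": 0,"ax": 0,"ay": 0,"az": -1},
  {"tx": -0.011,"ty": -0.314,"tz": 0,"ax": 0,"ay": 0,"az": -1},
  {"tx": 0,"ty": 0,"tz": 0,"ax": 0,"ay": 0,"az": 0},
])

```text
time: 11.05
ee_pos: [0.6287, 0.1653, 0.0486]
orientation: [0.796, 0.606, 0.0, 0.0]
wrist_force: [0.1, 0.4, -0.4]
opening: 0.282
grasp_force: 0.0
```

```bash
python3 - <<'E'
from h import *
lever(); s=ctrl.read_state(); print(s["wrist_force"],s["joints"])
E
```

```text
orange n 300
lever world deg 71.799821176473
[ 0.09684869  1.17155633 -0.20885927] [ 5.64172357e-01  2.16344079e-01 -3.81059922e-02  1.23124984e-05
 -1.31541530e+00  2.30653321e+00]
```

The lever is at 72° world, about 1.48 rad open. Now up and over to the knob, with the tool turned to its flats (ψ = 51°).

>>> play_rows([
  {"tx": 0,"ty": 0,"tz": -1,"ax": 0,"ay": 0,"az": 0},
  {"tx": 0,"ty": 0,"tz": -1,"ax": 0,"ay": 0,"az": 0},
  {"tx": 0,"ty": 0,"tz": -1,"ax": 0,"ay": 0,"az": 1},
  {"tx": 0,"ty": 0,"tz": -1,"ax": 0,"ay": 0,"az": 1},
  {"tx": 0,"ty": 0,"tz": 0,"ax": 0,"ay": 0,"az": 1},
  {"tx": 0,"ty": 0,"tz": 0,"ax": 0,"ay": 0,"az": 1},
  {"tx": 0,"ty": 0,"tz": 0,"ax": 0,"ay": 0,"az": 1},
  {"tx": 0,"ty": 0,"tz": 0,"ax": 0,"ay": 0,"az": 0.9},
], jaw=0.65)

```text
time: 11.9
ee_pos: [0.629, 0.1653, 0.1283]
orientation: [0.904, 0.428, 0.0, -0.0]
wrist_force: [-0.0, -0.4, 0.3]
opening: 0.649
grasp_force: 0.0
```

>>> play_rows([
  {"tx": -0.98,"ty": 0.04,"tz": 0,"ax": 0,"ay": 0,"az": 0},
  {"tx": -0.98,"ty": 0.04,"tz": 0,"ax": 0,"ay": 0,"az": 0},
  {"tx": -0.98,"ty": 0.04,"tz": 0,"ax": 0,"ay": 0,"az": 0},
  {"tx": -0.98,"ty": 0.04,"tz": 0,"ax": 0,"ay": 0,"az": 0},
  {"tx": -0.98,"ty": 0.04,"tz": 0,"ax": 0,"ay": 0,"az": 0},
  {"tx": 0,"ty": 0,"tz": 0,"ax": 0,"ay": 0,"az": 0},
  {"tx": 0,"ty": 0,"tz": 0,"ax": 0,"ay": 0,"az": 0},
])

```text
time: 12.6
ee_pos: [0.5705, 0.0866, 0.1286]
orientation: [0.903, 0.43, 0.001, -0.0]
wrist_force: [-0.2, -0.2, -0.4]
opening: 0.649
grasp_force: 0.0
```

```bash
python3 - <<'E'
from h import *
im,d=grab("side"); im2,d2=grab("top")
cv2.imwrite("pics/e.png",np.hstack([cv2.resize(im[200:320,280:400],(400,400),interpolation=2),cv2.resize(im2[170:270,250:350],(400,400),interpolation=2)])[:,:,::-1])
s=ctrl.read_state(); print(s["ee_pos"],np.degrees(2*np.arctan2(s["orientation"][1],s["orientation"][0])))
E
```

```text
[0.57051939 0.08696567 0.12811866] 50.95429548667641
```

View pics/e.png

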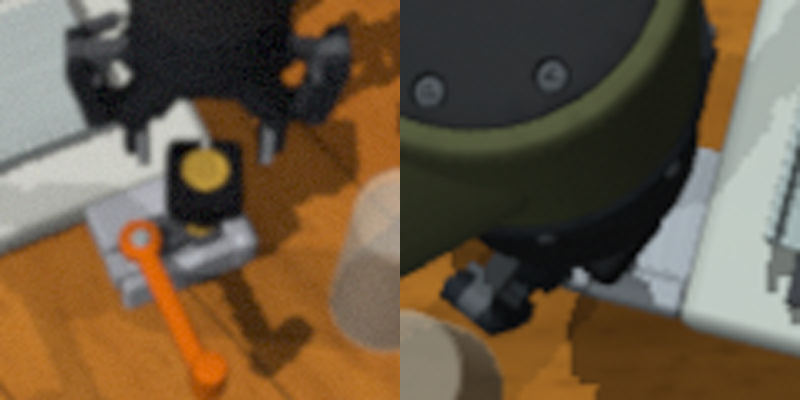

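The side inset shows the lever open and the tips at (143,160) and (266,160), centred on the knob at (205,170). Descending and gripping.

>>> play_rows([
  {"tx": 0,"ty": 0,"tz": 0.8,"ax": 0,"ay": 0,"az": 0},
  {"tx": 0,"ty": 0,"tz": 0.8,"ax": 0,"ay": 0,"az": 0},
  {"tx": 0,"ty": 0,"tz": 0.7,"ax": 0,"ay": 0,"az": 0},
  {"tx": 0,"ty": 0,"tz": 0,"ax": 0,"ay": 0,"az": 0},
])

```text
time: 13.1
ee_pos: [0.5683, 0.0861, 0.078]
orientation: [0.903, 0.43, -0.003, -0.0]
wrist_force: [-0.1, 0.2, 0.2]
opening: 0.649
grasp_force: 0.0
```

>>> play_rows([
  {"tx": 0,"ty": 0,"tz": 0,"ax": 0,"ay": 0,"az": 0},
  {"tx": 0,"ty": 0,"tz": 0,"ax": 0,"ay": 0,"az": 0},
  {"tx": 0,"ty": 0,"tz": 0,"ax": 0,"ay": 0,"az": 0},
  {"tx": 0,"ty": 0,"tz": 0,"ax": 0,"ay": 0,"az": 0},
], jaw=0.4, newtons=30)

```text
time: 13.5
ee_pos: [0.57, 0.0865, 0.082]
orientation: [0.903, 0.43, -0.0, -0.0]
wrist_force: [-1.6, -1.5, -2.4]
opening: 0.487
grasp_force: 35.0
```

Knob gripped (41 mm). Turning clockwise: 8 rows first, then check.

>>> play_rows([
  {"tx": 0,"ty": 0,"tz": 0,"ax": 0,"ay": 0,"az": 1},
  {"tx": 0,"ty": 0,"tz": 0,"ax": 0,"ay": 0,"az": 1},
  {"tx": 0,"ty": 0,"tz": 0,"ax": 0,"ay": 0,"az": 1},
  {"tx": 0,"ty": 0,"tz": 0,"ax": 0,"ay": 0,"az": 1},
  {"tx": 0,"ty": 0,"tz": 0,"ax": 0,"ay": 0,"az": 1},
  {"tx": 0,"ty": 0,"tz": 0,"ax": 0,"ay": 0,"az": 1},
  {"tx": 0,"ty": 0,"tz": 0,"ax": 0,"ay": 0,"az": 1},
  {"tx": 0,"ty": 0,"tz": 0,"ax": 0,"ay": 0,"az": 1},
])

```text
time: 14.3
ee_pos: [0.5701, 0.0865, 0.082]
orientation: [0.987, 0.164, 0.0, -0.0]
wrist_force: [-0.0, -0.8, -3.8]
opening: 0.485
grasp_force: 34.7
```

```bash
cat >> h.py <<'E'
def status(yaw=np.radians(-13.3),org=(.6202,-.0706)):
    # a few averaged depth frames: heights along base's left rim, slicer frame
    c,s=np.cos(yaw),np.sin(yaw); Z=[]
    for n in("top","side"):
      D=[]
      for _ in range(3): im,d=grab(n); D.append(cloud(n,d))
      C=np.median(D,0); X=C[...,0]-org[0]; Y=C[...,1]-org[1]; lx,ly=c*X+s*Y,-s*X+c*Y
      g=np.ptp(im.astype(int),axis=-1)<40
      m=g&(abs(C[...,2]-.052)<.01)&(lx>-.112)&(lx<.112)&(ly>.083)&(ly<.104)
      b=[(a,m&(abs(lx-a)<.012)) for a in np.arange(-.1,.11,.025)]
      b=[(a,np.median(C[k][:,2]),k.sum()) for a,k in b if k.sum()>5]
      if len(b)>3:
        q=np.array(b); p=np.polyfit(q[:,0],q[:,1],1); print(n,"rim slope x deg",np.degrees(p[0]).round(2),"z0",p[1].round(4),"bins",len(b))
    st=ctrl.read_state(); print("F",np.round(st["wrist_force"],1),"M",np.round(st["moment"],2),"q6",st["joints"][5].round(2))
E
python3 -c "
from h import *
status(); lever()"
```

```text
top rim slope x deg 0.74 z0 0.052 bins 9
side rim slope x deg 0.38 z0 0.0515 bins 8
F [-1.5 -0.4 -3.9] M [-0.29  0.1  -0.08] q6 1.41
orange n 0
```

>>> play_rows([
  {"tx": 0,"ty": 0,"tz": 0,"ax": 0,"ay": 0,"az": 1},
  {"tx": 0,"ty": 0,"tz": 0,"ax": 0,"ay": 0,"az": 1},
  {"tx": 0,"ty": 0,"tz": 0,"ax": 0,"ay": 0,"az": 1},
  {"tx": 0,"ty": 0,"tz": 0,"ax": 0,"ay": 0,"az": 1},
  {"tx": 0,"ty": 0,"tz": 0,"ax": 0,"ay": 0,"az": 1},
  {"tx": 0,"ty": 0,"tz": 0,"ax": 0,"ay": 0,"az": 1},
  {"tx": 0,"ty": 0,"tz": 0,"ax": 0,"ay": 0,"az": 1},
  {"tx": 0,"ty": 0,"tz": 0,"ax": 0,"ay": 0,"az": 1},
])

```text
time: 15.45
ee_pos: [0.5703, 0.0867, 0.082]
orientation: [0.993, -0.114, 0.0, -0.0]
wrist_force: [-0.7, -0.7, -3.5]
opening: 0.483
grasp_force: 33.4
```

>>> play_rows([
  {"tx": 0,"ty": 0,"tz": 0,"ax": 0,"ay": 0,"az": 1},
  {"tx": 0,"ty": 0,"tz": 0,"ax": 0,"ay": 0,"az": 1},
  {"tx": 0,"ty": 0,"tz": 0,"ax": 0,"ay": 0,"az": 1},
  {"tx": 0,"ty": 0,"tz": 0,"ax": 0,"ay": 0,"az": 1},
  {"tx": 0,"ty": 0,"tz": 0,"ax": 0,"ay": 0,"az": 1},
  {"tx": 0,"ty": 0,"tz": 0,"ax": 0,"ay": 0,"az": 1},
  {"tx": 0,"ty": 0,"tz": 0,"ax": 0,"ay": 0,"az": 1},
  {"tx": 0,"ty": 0,"tz": 0,"ax": 0,"ay": 0,"az": 1},
])

```text
time: 16.25
ee_pos: [0.5706, 0.0867, 0.0819]
orientation: [0.924, -0.384, 0.0, -0.0]
wrist_force: [1.0, -0.4, -5.5]
opening: 0.484
grasp_force: 31.4
```

>>> play_rows([
  {"tx": 0,"ty": 0,"tz": 0,"ax": 0,"ay": 0,"az": 1},
  {"tx": 0,"ty": 0,"tz": 0,"ax": 0,"ay": 0,"az": 1},
  {"tx": 0,"ty": 0,"tz": 0,"ax": 0,"ay": 0,"az": 1},
  {"tx": 0,"ty": 0,"tz": 0,"ax": 0,"ay": 0,"az": 1},
  {"tx": 0,"ty": 0,"tz": 0,"ax": 0,"ay": 0,"az": 1},
  {"tx": 0,"ty": 0,"tz": 0,"ax": 0,"ay": 0,"az": 1},
  {"tx": 0,"ty": 0,"tz": 0,"ax": 0,"ay": 0,"az": 1},
  {"tx": 0,"ty": 0,"tz": 0,"ax": 0,"ay": 0,"az": 1},
])

```text
time: 17.05
ee_pos: [0.5709, 0.0867, 0.0817]
orientation: [0.782, -0.623, 0.001, -0.001]
wrist_force: [4.1, -1.5, -7.0]
opening: 0.484
grasp_force: 31.3
```

```bash
python3 -c "
from h import *
status()"
```

```text
top rim slope x deg 0.36 z0 0.0527 bins 9
side rim slope x deg -0.66 z0 0.0528 bins 8
F [ 5.4 -0.6 -8.5] M [-0.46 -2.45 -0.04] q6 -0.27
```

>>> play_rows([
  {"tx": 0,"ty": 0,"tz": 0.02,"ax": 0,"ay": 0,"az": 1},
  {"tx": 0,"ty": 0,"tz": 0.02,"ax": 0,"ay": 0,"az": 1},
  {"tx": 0,"ty": 0,"tz": 0.02,"ax": 0,"ay": 0,"az": 1},
  {"tx": 0,"ty": 0,"tz": 0.02,"ax": 0,"ay": 0,"az": 1},
  {"tx": 0,"ty": 0,"tz": 0.02,"ax": 0,"ay": 0,"az": 1},
  {"tx": 0,"ty": 0,"tz": 0.02,"ax": 0,"ay": 0,"az": 1},
])

```text
time: 17.95
ee_pos: [0.5712, 0.0864, 0.0813]
orientation: [-0.636, 0.772, -0.001, 0.001]
wrist_force: [2.3, -2.3, -0.3]
opening: 0.484
grasp_force: 32.5
```

>>> play_rows([
  {"tx": 0,"ty": 0,"tz": 0,"ax": 0,"ay": 0,"az": 1},
  {"tx": 0,"ty": 0,"tz": 0,"ax": 0,"ay": 0,"az": 1},
  {"tx": 0,"ty": 0,"tz": 0,"ax": 0,"ay": 0,"az": 1},
  {"tx": 0,"ty": 0,"tz": 0,"ax": 0,"ay": 0,"az": 1},
  {"tx": 0,"ty": 0,"tz": 0,"ax": 0,"ay": 0,"az": 1},
])

```text
time: 18.45
ee_pos: [0.5714, 0.0861, 0.0812]
orientation: [-0.492, 0.87, -0.001, 0.001]
wrist_force: [4.8, -3.3, -2.8]
opening: 0.485
grasp_force: 32.2
```

>>> play_rows([
  {"tx": 0,"ty": 0,"tz": 0,"ax": 0,"ay": 0,"az": 0},
  {"tx": 0,"ty": 0,"tz": 0,"ax": 0,"ay": 0,"az": 0},
  {"tx": 0,"ty": 0,"tz": 0,"ax": 0,"ay": 0,"az": 0},
  {"tx": 0,"ty": 0,"tz": 0,"ax": 0,"ay": 0,"az": 0},
], jaw=0.65)

```text
time: 18.85
ee_pos: [0.5701, 0.0867, 0.0799]
orientation: [-0.493, 0.87, 0.0, 0.0]
wrist_force: [0.2, -0.6, 0.1]
opening: 0.652
grasp_force: 0.0
```

```bash
python3 -c "
from h import *
status()"
```

```text
top rim slope x deg 0.11 z0 0.0532 bins 9
side rim slope x deg 0.42 z0 0.0519 bins 7
F [-0.2 -1.6 -0.2] M [-0.01  0.04  0.03] q6 -1.04
```

>>> play_rows([
  {"tx": 0,"ty": 0,"tz": -1,"ax": 0,"ay": 0,"az": 0},
  {"tx": 0,"ty": 0,"tz": -1,"ax": 0,"ay": 0,"az": 0},
  {"tx": 0,"ty": 0,"tz": -0.5,"ax": 0,"ay": 0,"az": -1},
  {"tx": 0,"ty": 0,"tz": 0,"ax": 0,"ay": 0,"az": -1},
  {"tx": 0,"ty": 0,"tz": 0,"ax": 0,"ay": 0,"az": -1},
  {"tx": 0,"ty": 0,"tz": 0,"ax": 0,"ay": 0,"az": -0.9},
])

```text
time: 19.75
ee_pos: [0.5701, 0.0866, 0.1297]
orientation: [-0.607, 0.795, -0.0, 0.0]
wrist_force: [0.8, -0.2, 0.1]
opening: 0.652
grasp_force: 0.0
```

>>> play_rows([
  {"tx": -0.914,"ty": -0.357,"tz": 0,"ax": 0,"ay": 0,"az": 0},
  {"tx": -0.914,"ty": -0.357,"tz": 0,"ax": 0,"ay": 0,"az": 0},
  {"tx": -0.914,"ty": -0.357,"tz": 0,"ax": 0,"ay": 0,"az": 0},
  {"tx": -0.914,"ty": -0.357,"tz": 0,"ax": 0,"ay": 0,"az": 0},
  {"tx": -0.914,"ty": -0.357,"tz": 0,"ax": 0,"ay": 0,"az": 0},
  {"tx": 0,"ty": 0,"tz": 0,"ax": 0,"ay": 0,"az": 0},
  {"tx": 0,"ty": 0,"tz": 0,"ax": 0,"ay": 0,"az": 0},
], jaw=0.5)

```text
time: 20.45
ee_pos: [0.6286, 0.1652, 0.1291]
orientation: [-0.606, 0.795, 0.0, -0.001]
wrist_force: [-0.1, -0.4, -0.4]
opening: 0.496
grasp_force: 0.0
```

```bash
python3 - <<'E'
from h import *
status(); im2,C=lever(); im,d=grab("side"); np.savez("top1.npz",im=im2,d=grab("top")[1])
print(ctrl.read_state()["ee_pos"])
cv2.imwrite("pics/f.png",np.hstack([cv2.resize(im[200:320,280:400],(400,400),interpolation=2),cv2.resize(im2[130:250,250:370],(400,400),interpolation=2)])[:,:,::-1])
# baseline comparison: height profile of unobstructed points between start and now
A=cloud("top",np.load("top0.npz")["d"])
D=np.median([cloud("top",grab("top")[1])[...,2] for _ in range(5)],0)-A[...,2]
c,s=np.cos(np.radians(-13.3)),np.sin(np.radians(-13.3)); X=A[...,0]-.6202;Y=A[...,1]+.0706; lx,ly=c*X+s*Y,-s*X+c*Y
m=(A[...,2]>.035)&(abs(lx)<.12)&(abs(ly)<.113)&(abs(D)<.012)
M=np.c_[lx[m],ly[m],np.ones(m.sum())]; y=D[m]
for _ in range(5):
    p=np.linalg.lstsq(M,y,rcond=None)[0]; r=y-M@p; k=abs(r)<2*r.std(); M,y=M[k],y[k]
print("change slope x,y deg",np.degrees(p[:2]).round(2),"lift",p[2].round(4),len(y))
t=(abs(A[...,2])<.008)&(abs(D)<.012)&(abs(A[...,0]-.55)<.2)&(abs(A[...,1])<.3)
p2=np.linalg.lstsq(np.c_[lx[t],ly[t],np.ones(t.sum())],D[t],rcond=None)[0]; print("table",np.degrees(p2[:2]).round(2),p2[2].round(4))
E
```

```text
top rim slope x deg 0.21 z0 0.0532 bins 9
side rim slope x deg -0.37 z0 0.0527 bins 7
F [ 0.2  0.3 -0.6] M [-0.08 -0.01 -0.02] q6 -0.83
orange n 424
lever world deg 72.81783900442302
[0.62877437 0.16498013 0.12982433]
change slope x,y deg [-0.74  1.04] lift 0.0002 11934
table [0. 0.] 0.0
```

View pics/f.png

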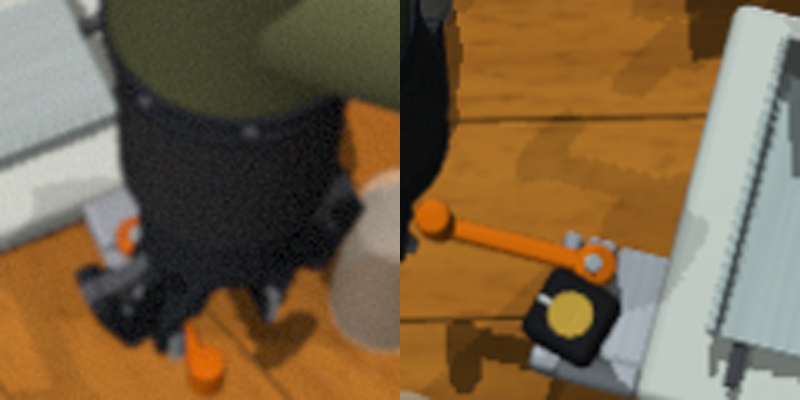

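The lever is open and untouched. The knob's pointer has turned 172.7° (now at right inset (543,299)), so the joint is at about 5.0 rad. The slicer's attitude has changed by 1.28° in the right direction, so it should now be nearly level. Lowering over the post to close the lever.

>>> play_rows([
  {"tx": 0,"ty": 0,"tz": 1,"ax": 0,"ay": 0,"az": 0},
  {"tx": 0,"ty": 0,"tz": 0.8,"ax": 0,"ay": 0,"az": 0},
  {"tx": 0,"ty": 0,"tz": 0.8,"ax": 0,"ay": 0,"az": 0},
  {"tx": 0,"ty": 0,"tz": 0.7,"ax": 0,"ay": 0,"az": 0},
  {"tx": 0,"ty": 0,"tz": 0.7,"ax": 0,"ay": 0,"az": 0},
  {"tx": 0,"ty": 0,"tz": 0,"ax": 0,"ay": 0,"az": 0},
])

```text
time: 21.75
ee_pos: [0.6274, 0.1647, 0.0465]
orientation: [-0.606, 0.796, 0.001, -0.002]
wrist_force: [-0.6, 0.7, -1.3]
opening: 0.5
grasp_force: 0.0
```

>>> play_rows([
  {"tx": 0,"ty": 0,"tz": 0,"ax": 0,"ay": 0,"az": 0},
  {"tx": 0,"ty": 0,"tz": 0,"ax": 0,"ay": 0,"az": 0},
  {"tx": 0,"ty": 0,"tz": 0,"ax": 0,"ay": 0,"az": 0},
], jaw=0.28)

```text
time: 22.05
ee_pos: [0.6295, 0.1654, 0.0507]
orientation: [-0.606, 0.795, -0.0, 0.001]
wrist_force: [1.7, -0.7, 0.2]
opening: 0.28
grasp_force: 0.6
```

>>> play_rows([
  {"tx": 0.011,"ty": -0.32,"tz": 0,"ax": 0,"ay": 0,"az": 1},
  {"tx": 0.011,"ty": -0.32,"tz": 0,"ax": 0,"ay": 0,"az": 1},
  {"tx": 0.011,"ty": -0.32,"tz": 0,"ax": 0,"ay": 0,"az": 1},
  {"tx": 0.011,"ty": -0.32,"tz": 0,"ax": 0,"ay": 0,"az": 1},
  {"tx": 0.011,"ty": -0.32,"tz": 0,"ax": 0,"ay": 0,"az": 1},
  {"tx": 0.011,"ty": -0.32,"tz": 0,"ax": 0,"ay": 0,"az": 1},
  {"tx": 0.011,"ty": -0.32,"tz": 0,"ax": 0,"ay": 0,"az": 1},
])

```text
time: 22.75
ee_pos: [0.668, 0.1446, 0.0507]
orientation: [-0.395, 0.919, 0.001, 0.001]
wrist_force: [-0.3, 3.9, 1.3]
opening: 0.281
grasp_force: 1.5
```

```bash
python3 -c "
from h import *
lever()"
```

```text
orange n 317
lever world deg 46.68334273345308
```

>>> play_rows([
  {"tx": 0.011,"ty": -0.32,"tz": 0,"ax": 0,"ay": 0,"az": 1},
  {"tx": 0.011,"ty": -0.32,"tz": 0,"ax": 0,"ay": 0,"az": 1},
  {"tx": 0.011,"ty": -0.32,"tz": 0,"ax": 0,"ay": 0,"az": 1},
  {"tx": 0.011,"ty": -0.32,"tz": 0,"ax": 0,"ay": 0,"az": 1},
  {"tx": 0.011,"ty": -0.32,"tz": 0,"ax": 0,"ay": 0,"az": 1},
  {"tx": 0.011,"ty": -0.32,"tz": 0,"ax": 0,"ay": 0,"az": 1},
  {"tx": 0.011,"ty": -0.32,"tz": 0,"ax": 0,"ay": 0,"az": 1},
  {"tx": 0.011,"ty": -0.32,"tz": 0,"ax": 0,"ay": 0,"az": 1},
])

```text
time: 23.6
ee_pos: [0.6941, 0.101, 0.0505]
orientation: [-0.127, 0.992, 0.001, 0.001]
wrist_force: [1.5, 4.5, -0.8]
opening: 0.281
grasp_force: 1.5
```

>>> play_rows([
  {"tx": 0.011,"ty": -0.32,"tz": 0,"ax": 0,"ay": 0,"az": 1},
  {"tx": 0.011,"ty": -0.32,"tz": 0,"ax": 0,"ay": 0,"az": 1},
  {"tx": 0.011,"ty": -0.32,"tz": 0,"ax": 0,"ay": 0,"az": 1},
  {"tx": 0.011,"ty": -0.32,"tz": 0,"ax": 0,"ay": 0,"az": 1},
  {"tx": 0.011,"ty": -0.32,"tz": 0,"ax": 0,"ay": 0,"az": 1},
  {"tx": 0.011,"ty": -0.32,"tz": 0,"ax": 0,"ay": 0,"az": 1},
  {"tx": 0.011,"ty": -0.32,"tz": 0,"ax": 0,"ay": 0,"az": 1},
  {"tx": 0,"ty": 0,"tz": 0,"ax": 0,"ay": 0,"az": 0},
])

```text
time: 24.4
ee_pos: [0.6942, 0.0554, 0.0505]
orientation: [0.117, 0.993, 0.0, 0.001]
wrist_force: [0.7, 0.8, 1.2]
opening: 0.281
grasp_force: 0.3
```

```bash
python3 -c "
from h import *
lever(); print(ctrl.read_state()['wrist_force'])"
```

```text
orange n 302
lever world deg -13.6411561722674
[-0.50183163  1.00506019  0.26766404]
```

Lever is essentially home. A small extra nudge to seat it, then lift clear and check.

>>> play_rows([
  {"tx": 0,"ty": -0.1,"tz": 0,"ax": 0,"ay": 0,"az": 0},
  {"tx": 0,"ty": 0.1,"tz": 0,"ax": 0,"ay": 0,"az": 0},
  {"tx": 0,"ty": 0,"tz": 0,"ax": 0,"ay": 0,"az": 0},
])

```text
time: 24.75
ee_pos: [0.6934, 0.0556, 0.0494]
orientation: [0.116, 0.993, -0.0, -0.0]
wrist_force: [-0.2, 0.7, -0.2]
opening: 0.28
grasp_force: 0.0
```

>>> play_rows([
  {"tx": 0,"ty": 0,"tz": 0,"ax": 0,"ay": 0,"az": 0},
  {"tx": 0,"ty": 0,"tz": 0,"ax": 0,"ay": 0,"az": 0},
  {"tx": 0,"ty": 0,"tz": -0.8,"ax": 0,"ay": 0,"az": 0},
  {"tx": 0,"ty": 0,"tz": -1,"ax": 0,"ay": 0,"az": 0},
  {"tx": 0,"ty": 0,"tz": -1,"ax": 0,"ay": 0,"az": 0},
  {"tx": 0,"ty": 0,"tz": -1,"ax": 0,"ay": 0,"az": 0},
  {"tx": 0,"ty": 0,"tz": -1,"ax": 0,"ay": 0,"az": 0},
  {"tx": 0,"ty": 0,"tz": -1,"ax": 0,"ay": 0,"az": 0},
], jaw=0.45)

```text
time: 25.55
ee_pos: [0.6938, 0.0553, 0.1681]
orientation: [0.117, 0.993, 0.0, 0.001]
wrist_force: [-0.6, -0.0, 0.3]
opening: 0.448
grasp_force: 0.0
```

>>> play_rows([
  {"tx": 0,"ty": 1,"tz": 0,"ax": 0,"ay": 0,"az": 0},
  {"tx": 0,"ty": 1,"tz": 0,"ax": 0,"ay": 0,"az": 0},
  {"tx": 0,"ty": 1,"tz": 0,"ax": 0,"ay": 0,"az": 0},
  {"tx": 0,"ty": 1,"tz": 0,"ax": 0,"ay": 0,"az": 0},
  {"tx": 0,"ty": 1,"tz": 0,"ax": 0,"ay": 0,"az": 0},
  {"tx": 0,"ty": 1,"tz": 0,"ax": 0,"ay": 0,"az": 0},
  {"tx": 0,"ty": 1,"tz": 0,"ax": 0,"ay": 0,"az": 0},
  {"tx": 0,"ty": 0,"tz": 0,"ax": 0,"ay": 0,"az": 0},
])

```text
time: 26.35
ee_pos: [0.7261, 0.1952, 0.1639]
orientation: [0.115, 0.993, -0.0, -0.001]
wrist_force: [-0.3, -0.4, -0.4]
opening: 0.452
grasp_force: 0.0
```

```bash
python3 - <<'E'
from h import *
status(); im2,C=lever(); im,d=grab("side")
cv2.imwrite("pics/g.png",np.hstack([cv2.resize(im[170:350,230:430],(400,360)),cv2.resize(im2[110:290,220:420],(400,360))])[:,:,::-1])
A=cloud("top",np.load("top0.npz")["d"])
N=np.median([cloud("top",grab("top")[1])[...,2] for _ in range(5)],0); D=N-A[...,2]
c,s=np.cos(np.radians(-13.3)),np.sin(np.radians(-13.3)); X=A[...,0]-.6202;Y=A[...,1]+.0706; lx,ly=c*X+s*Y,-s*X+c*Y
m=(A[...,2]>.035)&(abs(lx)<.12)&(abs(ly)<.113)&(abs(D)<.012)
M=np.c_[lx[m],ly[m],np.ones(m.sum())]; y=D[m]
for _ in range(5):
    p=np.linalg.lstsq(M,y,rcond=None)[0]; r=y-M@p; k=abs(r)<2*r.std(); M,y=M[k],y[k]
print("change slope",np.degrees(p[:2]).round(2),len(y))
# absolute: rim-height points on the base all round (z 48..58 mm, grey)
g=np.ptp(im2.astype(int),axis=-1)<40
for nm,Z in(("start",A[...,2]),("now",N)):
    m=g&(abs(Z-.053)<.006)&(abs(lx)<.112)&(abs(ly)<.105); M=np.c_[lx[m],ly[m],np.ones(m.sum())]; y=Z[m]
    for _ in range(4):
        p=np.linalg.lstsq(M,y,rcond=None)[0]; r=y-M@p; k=abs(r)<2*r.std(); M,y=M[k],y[k]
    print(nm,np.degrees(p[:2]).round(2),p[2].round(4),len(y),"lx",M[:,0].min().round(2),M[:,0].max().round(2),"ly",M[:,1].min().round(2),M[:,1].max().round(2))
E
```

```text
top rim slope x deg 0.21 z0 0.0531 bins 9
F [-0.8  0.7  0.3] M [-0.04 -0.01 -0.03] q6 -2.33
orange n 405
lever world deg -13.374680375955581
change slope [-0.74  1.04] 11888
start [ 0.93 -1.15] 0.0538 3212 lx -0.11 0.11 ly -0.1 0.1
now [ 0.09 -0.18] 0.0543 3194 lx -0.11 0.11 ly -0.1 0.1
```

View pics/g.png

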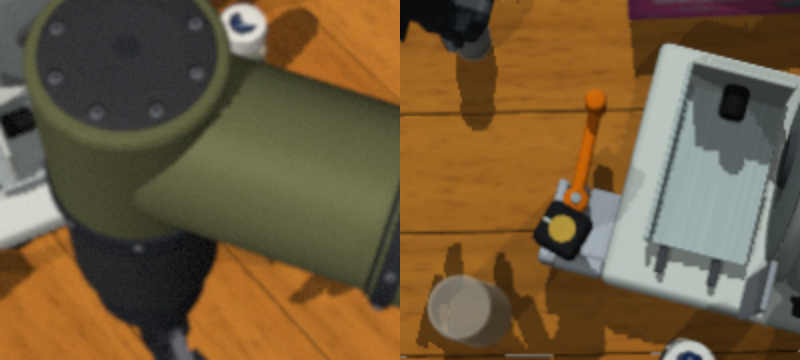

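The lever is home (the orange arm runs along the slicer's side; its post is at right inset (595,100)). The base slope is now about 0.2° or less in depth terms, near 0.1° net of table bias, and the neighbours stand where they were. Handing in.

```bash
python3 -c "
from rig import ctrl
print(ctrl.hand_in())"
```

```text
the job is handed in; nothing more can be done
None
```

The job is handed in, though no verdict came back: I opened the lever, turned the knob about 172° clockwise until the slicer measured level to about 0.1–0.2° by camera depth (foot loads were not measured), and swung the lever home, with the slicer and small items where they were.

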